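# Turn the spice carousel to the red tile

### The job

The steel tea caddy is standing on the red tile, where it blocks the spice carousel's wooden handle. First stand the caddy upright on the cork mat without tipping it over or letting the carousel knock it, then turn the carousel until its handle and orange-lidded jar have clicked into place at the red tile, and let go. Leave the other things on the counter where they are.

Things in the scene. Friction and masses are not known exactly. Their poses are not given: they have to be found in the camera images.
- carousel: Turning part: wooden disc 220 mm across, top 26 mm above the table, with five fixed glass jars (tops 114 mm high, outer edges 102 mm from the axis; one orange lid) and a centre post 128 mm high. A tab 34 mm wide reaches out to 168 mm from the axis and carries the handle post. Origin on the vertical turning axis, 14 mm above the table; -x points through the orange lid to the handle.
- foot: Fixed round foot under the carousel (170 mm across); origin on the turning axis, at table height. The carousel turns about 140 degrees each way from its start and clicks every 45 degrees; it starts in a click, and the red tile is one or two clicks away, to either side. Pushing the handle over a click takes 3 to 6 N; past midway it pulls itself on into the next click and stays.
- handle (a point): Centre of the top of the upright dark wooden handle post on the carousel's tab: 18 mm across, 150 mm from the turning axis, top 102 mm above the table, free-standing above the tab (whose upper face is 26 mm above the table). Its inner side is 39 mm from the orange-lidded jar.
- red_tile: Red round tile fixed to the table, 76 mm across, 3 mm thick, its centre 150 mm from the carousel's axis. Origin: centre of its underside, at table height. When the carousel is home the handle post stands right above its centre.
- caddy: Loose steel tea caddy with a brass lid, an upright cylinder 55 mm across and 110 mm high, 0.2 to 0.4 kg; stands on the red tile at the start (within 5 mm of its centre), in the way of the handle. Origin: centre of its underside, z up its axis.
- mat: Square cork mat fixed to the table, 140 x 140 x 5 mm, to the left or right of the carousel. Origin: centre of its underside, at table height; its sides lie along its x and y.
- plant: Bystander: small cactus in a terracotta pot (72 mm across, about 125 mm high with the cactus) standing on the dark slate trivet at the other side from the mat. Origin: centre of its underside.
- green_bottle: Bystander: green glass bottle with cork, 64 mm across, 210 mm high, behind the carousel. Origin: centre of its underside.
- mug: Bystander: white mug, 80 mm across, 85 mm high, behind the carousel to the right. Origin: centre of its underside.
- bowl: Bystander: blue bowl, 120 mm across, 50 mm high, behind the carousel to the left. Origin: centre of its underside.
- flour_jar: Bystander: glass flour jar with orange lid, 90 mm across, 130 mm high, behind the carousel. Origin: centre of its underside.
- spoon: Bystander: wooden spoon 200 mm long lying on the table to the robot's left. Origin near its middle, on the table.
There are look-alikes about, which are no part of the job. Of the things that look like the caddy, take the one that is farthest from the robot's base at the start.

How it is judged:
By the outcome, as a careful person would: the job done as asked, in the order asked, and still so for the second after the job is handed in, with the robot touching nothing.
It also fails if it takes over 64 s, if anything falls off the work surface, if the arm or the gripper's body presses on something with over 40 N, if the wrist force passes 120 N, or if a joint passes its speed limit or range.

### The arm

A 6-joint arm with a two-finger parallel gripper is mounted at the origin on the work surface. World frame = base frame: x ahead of the robot, y to its left, z up, the work surface at z = 0. Lengths are in m, angles in degrees, forces in N, time in s.
With the tool pointing down it reaches from about 0.35 to 0.725 m from the base axis. Payload 4.3 kg.
Tool frame: the origin (TCP) lies at the very end of the fingers, on their centre line; the grasp point (between the pads) lies 19 mm behind it; z points along the fingers, y is the direction in which the jaws open and shut (so a half turn about z gives the same grasp; the last joint's range is limited). The gripper opens to 85 mm and grips with 20 to 120 N. Pads are 22 mm wide; open, the fingers measure 114 mm over their backs; the gripper's body (76 mm by 85 mm) begins 54 mm behind the grasp point. The pads swing forward as they close: fully open they stand 13 mm farther back than shut.
Start: joints at [69.54, 21.618, 4.641, 73.018, 0, 83.68], TCP at [0.14, 0.558, 0.231] pointing down, gripper open.
Joint ranges: [-156.06, 156.06], [-48.1, 94.91], [-58.44, 69.94], [-101.28, 121.22], [-78.64, 73.56], [-180, 180]. Speed limits (degrees/s): [147.25, 147.25, 180, 180, 180, 180].

### API

Orientations are given as [roll, pitch, yaw] about the fixed x, y, z axes, in that order (R = Rz(yaw) Ry(pitch) Rx(roll)).
In Python, from station import get_obs, snapshot, calibration, finish_job gives the robot as it stands.
- The arm moves only by the tool servo_tool, never from a script. Its argument "increments" is a list of rows, each a list of 5 numbers: the opening in per cent of the stroke, from 0 (shut) to 100 (fully open), then the shift along the world's x, y, z normalised to -1 to 1, where 1 is 0.04 m, then the turn about the world's z normalised to -1 to 1, where 1 is 6 degrees. A call has 1 to 8 rows; each row shifts and turns the commanded pose from where the row before left it; what a row does not reach is not made up. A row lasts 1/12 s, in which the tool goes at most 41.7 mm and 7.16 degrees, less where a joint would pass 70% of its speed; a pose out of reach is approached as far as the arm can. A call with a number of a shift or a turn outside -1 to 1 is refused whole. A call with a gripper value outside its range is refused whole. The fingers move at their own pace and stop on an object; "newtons" is the grip in N (left out, the last holds). Time passes only in rows, so rows that do not move let the fingers close. It gives the time, the measured TCP pose, the force and the opening at its end, in the units of the state.
- get_obs(): the state, without advancing time (a new reading comes with each control period).
- snapshot(name): name is "side" or "top"; returns the picture (480x640x3 uint8, red, green, blue); there is no depth.
- calibration(name): a dict with "camera_matrix" (3x3 intrinsics, pixels), "world_from_camera" (4x4, takes a point from camera to world coordinates). Camera axes: x right, y up, looking along -z (the intrinsics and any distortion apply to the point x, -y, -z); pixel columns grow to the right and rows downward; lengths in m; the calibration is good to about 2 mm. A picture is of the moment at which its call begins. calibration takes no time and is no camera call.
- finish_job(): hands the job in, once; it reports no verdict.
The state is a dict: "time": time; "joint_positions": joint angles; "joint_velocities": joint speeds; "joint_efforts": joint torques, N m; "tcp_pos": TCP position; "tool_rot": TCP orientation; "wrist_force": force on the tool from outside, world axes, zero at the start; "wrist_torque": the same for the moment, N m; "gripper_width": finger opening in m.
Only numpy, scipy, OpenCV 4.12 (cv2) and the standard library are available. Lean on these libraries where they do the work, as an engineer would, in place of code of your own. Each camera call takes 0.05 s, during which the arm holds its last target. There are 200 camera calls.

## Working session

There is one attempt and no reset: what is moved stays moved. The work goes in short steps, Python scripts to look and compute and a tool call to move; the robot and the scene stay as the last step left them, time stands still between calls to the robot, and variables do not carry over. Pictures are saved under pics/ and viewed, about 8 in all and at most 12, crops included, and the job is handed in when it is done.

Besides the shell and the picture viewer there is one more tool, called after "Request:" as name(argument=value, ...), one argument or row to a line, values as JSON. servo_tool: Moves the arm, as the interface text tells. Its arguments: {"type":"object","properties":{"increments":{"type":"array"},"newtons":{"type":"number"}},"required":["increments"]}

```bash
mkdir -p pics
cat > h.py <<'E'
import numpy as np, cv2
from station import get_obs, snapshot, calibration
def ray(name,u,v):
    c=calibration(name);K=np.array(c["camera_matrix"]);T=np.array(c["world_from_camera"])
    d=np.linalg.inv(K)@[u,v,1]; d=T[:3,:3]@[d[0],-d[1],-d[2]]
    return T[:3,3],d
def on(name,u,v,z):
    o,d=ray(name,u,v); return o+d*(z-o[2])/d[2]
def proj(name,p):
    c=calibration(name);K=np.array(c["camera_matrix"]);T=np.array(c["world_from_camera"])
    q=T[:3,:3].T@(np.array(p)-T[:3,3]); q=K@[q[0],-q[1],-q[2]]; return q[:2]/q[2]
def tri(a,b):
    (o1,d1),(o2,d2)=ray(*a),ray(*b)
    s=np.linalg.lstsq(np.c_[d1,-d2],o2-o1,rcond=None)[0]
    p,q=o1+s[0]*d1,o2+s[1]*d2; return (p+q)/2,np.linalg.norm(p-q)
E
python3 - <<'E'
from h import *
for n in("side","top"):
    cv2.imwrite(f"pics/{n}0.png",snapshot(n)[:,:,::-1]); c=calibration(n); print(n,c)
print(get_obs())
E
```

```text
side {'camera_matrix': array([[515.3600665 ,   0.        , 317.89912385],
       [  0.        , 515.3600665 , 235.04848768],
       [  0.        ,   0.        ,   1.        ]]), 'world_from_camera': array([[ 0.76001062,  0.45961255, -0.4594999 ,  0.01880674],
       [-0.64990498,  0.53451544, -0.54029322, -0.58213635],
       [-0.00271576,  0.70925985,  0.7049419 ,  0.87053165],
       [ 0.        ,  0.        ,  0.        ,  1.        ]])}
top {'camera_matrix': array([[502.75815921,   0.        , 329.36749065],
       [  0.        , 502.75815921, 239.06595584],
       [  0.        ,   0.        ,   1.        ]]), 'world_from_camera': array([[-0.02825611,  0.98504784, -0.16994806,  0.31946596],
       [-0.99913308, -0.03303159, -0.02533764, -0.01806549],
       [-0.03057244,  0.16908479,  0.98512723,  1.22677606],
       [ 0.        ,  0.        ,  0.        ,  1.        ]])}
{'time': 0.1, 'joint_positions': array([6.95408430e+01, 2.16589533e+01, 4.57038939e+00, 7.30151920e+01,
       5.30618372e-04, 8.36798080e+01]), 'joint_velocities': array([-0.02155884,  0.05083347,  0.07978884, -0.07861408,  0.05335516,
        0.02519954]), 'joint_efforts': array([ 1.23988637e-03, -4.64693069e+01,  2.70582283e+01,  1.20774817e-02,
       -1.09599025e-04, -3.20505755e-06]), 'tcp_pos': array([0.14025482, 0.55704892, 0.23044054]), 'tool_rot': array([-1.79896933e+02, -1.19493062e-02,  1.65861024e+02]), 'wrist_force': array([-0.33012817, -0.20309704, -0.40354242]), 'wrist_torque': array([-0.0003863 , -0.05417758,  0.03253148]), 'gripper_width': 0.08504213942636428}
```

View pics/top0.png

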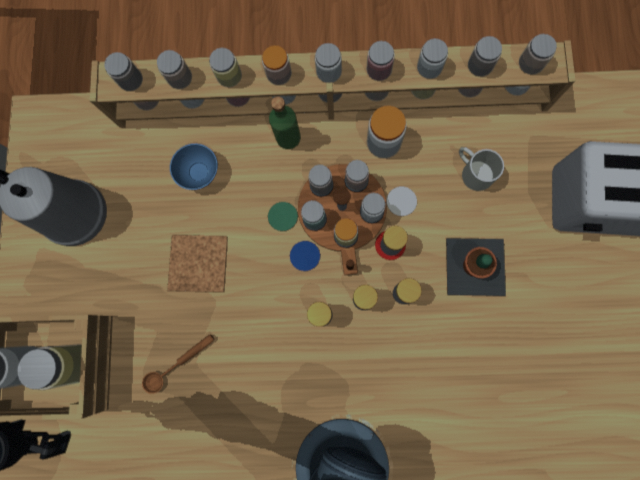

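View pics/side0.png

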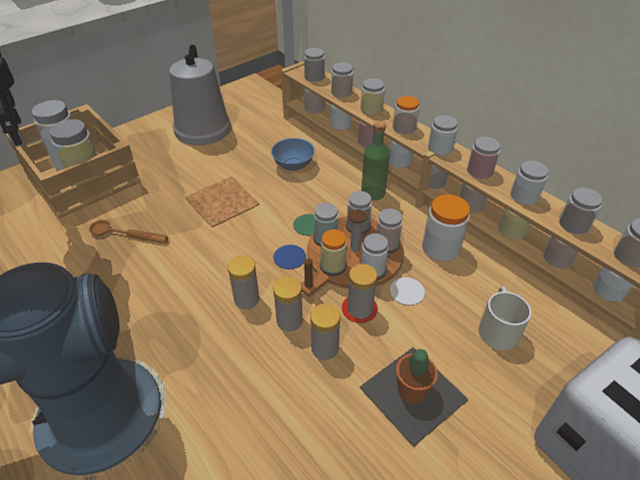

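Top view: carousel hub (342,200), handle post top (350,265), red tile (391,245) with the caddy lid (395,239) on it, mat (198,264), look-alike caddies at (319,315), (365,298) and (408,291). Side view: caddy lid (362,278), handle (309,265), mat (222,201). The tile is one click away. Next I measure these positions.

```bash
python3 - <<'E'
from h import *
def blobs(n,lo,hi,amin):
    im=cv2.imread(f"pics/{n}0.png"); m=cv2.inRange(cv2.cvtColor(im,cv2.COLOR_BGR2HSV),lo,hi)
    k,l,s,c=cv2.connectedComponentsWithStats(m); return [(c[i].round(1),s[i].tolist()) for i in range(1,k) if s[i][4]>amin]
for n in("top","side"):
    print(n,"gold",*blobs(n,(20,130,90),(28,255,255),80),sep="\n ")
    print(n,"red",*blobs(n,(0,200,100),(4,255,255),80),sep="\n ")
    print(n,"orange",*blobs(n,(9,200,120),(17,255,255),80),sep="\n ")
    im=cv2.imread(f"pics/{n}0.png")
    x,y=((270,190) if n=="top" else (230,180)); cr=im[y:y+140,x:x+185]
    cv2.imwrite(f"pics/{n}crop.png",cv2.resize(cr,None,fx=4,fy=4,interpolation=cv2.INTER_CUBIC))
E
python3 -c "
import cv2,numpy as np
a=cv2.imread('pics/topcrop.png');b=cv2.imread('pics/sidecrop.png')
cv2.imwrite('pics/both.png',cv2.resize(np.vstack([a,b]),(528,800)[:2] if 0 else (396,600)))
cv2.imwrite('pics/t.png',a)"
```

```text
top
 gold
 (array([399.9, 239.6]), [390, 230, 17, 20, 146])
top
 red
top
 orange
side
 gold
 (array([239. , 266.8]), [228, 257, 26, 19, 327])
 (array([357.3, 278.8]), [350, 272, 19, 13, 115])
 (array([285.5, 288.7]), [274, 279, 27, 19, 361])
 (array([322.9, 316.5]), [311, 304, 26, 24, 435])
side
 red
side
 orange
 (array([407.4, 101.5]), [397, 97, 22, 10, 175])
 (array([450.4, 206.7]), [432, 195, 37, 25, 691])
 (array([333.6, 237.8]), [323, 230, 22, 16, 290])
```

View pics/t.png

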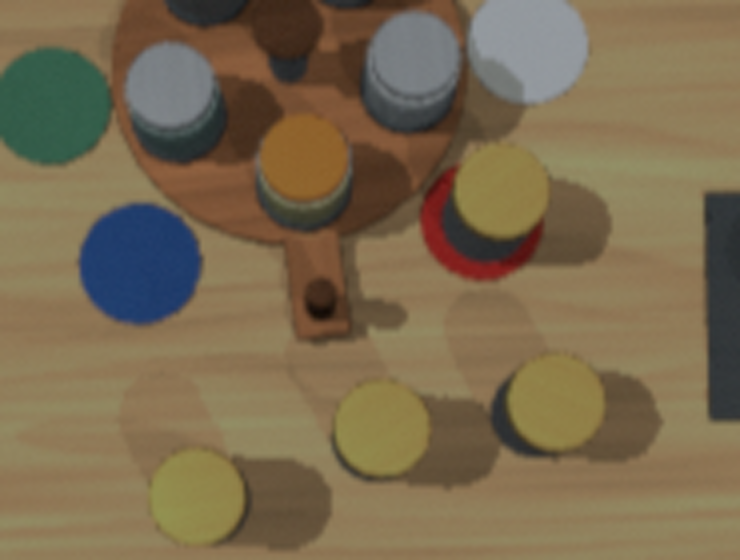

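View pics/sidecrop.png

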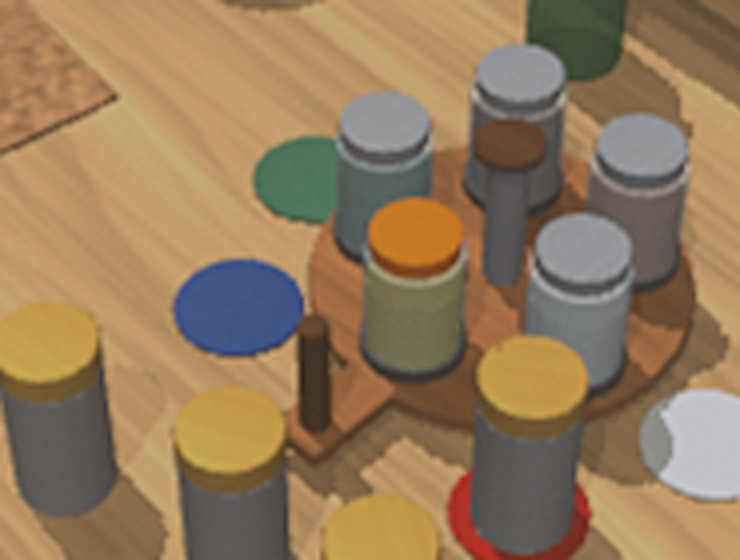

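Crops (top, then side, in full-image pixels): caddy lid (395.0,237.5)/(363,274.5), handle top (350,263)/(308.2,261.2), hub top (342,195.5)/(357.7,216.2).

Run:
```python
from h import *
np.set_printoptions(precision=4,suppress=True)
P=dict(caddy=((395,237.5),(363,274.5)),handle=((350,263),(308.2,261.2)),hub=((342,195.5),(357.7,216.2)),
d1=((319.5,314.2),(242,265.7)),d2=((365.2,297),(287.7,287.5)),d3=((408.7,290.5),(325,316)),jar=((373.2,203.7),(375.7,241.2)),ojar=((346,229),(333.6,238.5)),
mat=((198,263.5),(222,201)))
R={}
for k,(t,s) in P.items():
    p,e=tri(("top",*t),("side",*s)); R[k]=p; print(k,p,round(e,4))
print("tile",on("top",390.5,244.7,.003),on("side",360,307.5,.003))
for c in((171,235),(227,236),(168,291),(225,292)): print("mat corner",on("top",*c,.005))
print("plant",on("top",481,262,.08),"spoon end",on("top",212,338,.01))
t=on("top",390.5,244.7,.003);h=R["hub"]
for k in("handle","caddy"): v=R[k]-h;print(k,np.hypot(*v[:2]),np.degrees(np.arctan2(v[1],v[0])))
v=t-h;print(np.hypot(*v[:2]),np.degrees(np.arctan2(v[1],v[0])))
```

```text
caddy [ 0.5115 -0.1374  0.1075] 0.0008
handle [ 0.4582 -0.0343  0.0983] 0.0009
hub [ 0.6086 -0.0208  0.1222] 0.0009
d1 [0.346  0.0369 0.1059] 0.0016
d2 [ 0.3809 -0.0654  0.1049] 0.0017
d3 [ 0.3919 -0.162   0.1041] 0.0007
jar [ 0.5908 -0.0919  0.1122] 0.0021
ojar [ 0.5339 -0.0274  0.1086] 0.0007
mat [ 0.4806  0.3408 -0.0008] 0.0002
tile [ 0.5115 -0.1364  0.003 ] [ 0.5114 -0.138   0.003 ]
mat corner [0.5538 0.4081 0.005 ]
mat corner [0.5465 0.2675 0.005 ]
mat corner [0.4146 0.412  0.005 ]
mat corner [0.4079 0.2715 0.005 ]
plant [ 0.4528 -0.3322  0.08  ] spoon end [0.2987 0.3009 0.01  ]
handle 0.15107577795639063 -174.8862642711049
caddy 0.1517391457842744 -129.795542841482
0.15095699659420722 -130.0482731042399
```

Request:
servo_tool(
  increments=[
    [100,0.4,-0.7,0,0.45],
    [100,0.4,-0.7,0,0.45],
    [100,0.4,-0.7,0,0.45],
    [100,0.4,-0.7,0,0.45],
    [100,0.4,-0.7,0,0.45],
    [100,0.4,-0.7,0,0.45],
    [100,0.4,-0.7,0,0.45],
    [100,0.4,-0.7,0,0.45],
  ],
)

```text
time: 0.77
tcp_pos: [0.2686, 0.332, 0.231]
tool_rot: [-180.0, -0.0, -172.4]
wrist_force: [-0.3, 0.3, 0.8]
gripper_width: 0.0855
```

Request:
servo_tool(
  increments=[
    [100,0.4,-0.7,0,0.45],
    [100,0.4,-0.7,0,0.45],
    [100,0.4,-0.7,0,0.45],
    [100,0.4,-0.7,0,0.45],
    [100,0.4,-0.7,0,0.45],
    [100,0.4,-0.7,0,0.45],
    [100,0.4,-0.7,0,0.45],
    [100,0.4,-0.7,0,0.45],
  ],
)

```text
time: 1.43
tcp_pos: [0.3966, 0.108, 0.2311]
tool_rot: [180.0, -0.0, -150.8]
wrist_force: [0.3, 0.5, -0.6]
gripper_width: 0.0855
```

Request:
servo_tool(
  increments=[
    [100,0.35,-0.7,0,0.45],
    [100,0.35,-0.7,0,0.45],
    [100,0.35,-0.7,0,0.45],
    [100,0.35,-0.7,0,0.45],
    [100,0.35,-0.7,0,0.45],
    [100,0.35,-0.7,0,0.45],
    [100,0,0,0,0],
    [100,0,0,0,0],
  ],
)

```text
time: 2.1
tcp_pos: [0.4806, -0.0595, 0.2307]
tool_rot: [179.9, -0.0, -134.9]
wrist_force: [0.9, 0.7, 0.3]
gripper_width: 0.0852
```

Request:
servo_tool(
  increments=[
    [100,0.26,-0.65,0,0.27],
    [100,0.26,-0.65,0,0.27],
    [100,0.25,-0.64,0,0.27],
    [100,0,0,0,0],
    [100,0,0,-0.7,0],
    [100,0,0,-0.7,0],
    [100,0,0,0,0],
  ],
)

```text
time: 2.68
tcp_pos: [0.507, -0.133, 0.1702]
tool_rot: [179.4, -0.2, -129.8]
wrist_force: [-0.9, 1.0, -0.3]
gripper_width: 0.0852
```

Run:
```python
from h import *
a=snapshot("top")[150:330,250:490,::-1];b=snapshot("side")[170:350,230:470,::-1]
cv2.imwrite("pics/c1.png",cv2.resize(np.hstack([a,b]),(800,300),interpolation=cv2.INTER_CUBIC))
o=get_obs();print(o["tcp_pos"],o["tool_rot"])
```

```text
[ 0.5095902  -0.13420862  0.17477772] [ 1.79777248e+02 -5.13610444e-02 -1.29821508e+02]
```

View pics/c1.png

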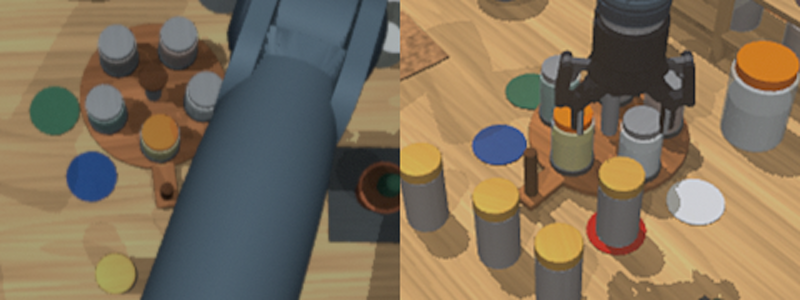

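The gripper is centred over the caddy in the side view (fingers at 582 and 663, lid at 622). Descending.

Request:
servo_tool(
  increments=[
    [100,0.04,-0.06,0,0],
    [100,0,0,0,0],
    [100,0,0,-0.5,0],
    [100,0,0,-0.5,0],
    [100,0,0,-0.5,0],
    [100,0,0,-0.5,0],
    [100,0,0,-0.5,0],
    [100,0,0,-0.2,0],
  ],
)

```text
time: 3.45
tcp_pos: [0.5126, -0.1381, 0.0664]
tool_rot: [179.9, -0.0, -129.9]
wrist_force: [0.0, 0.6, -0.9]
gripper_width: 0.0856
```

Request:
servo_tool(
  increments=[
    [100,0,0,0,0],
    [100,0,0,0,0],
    [100,0,0,0,0],
  ],
)

```text
time: 3.7
tcp_pos: [0.5143, -0.1389, 0.0691]
tool_rot: [-179.8, 0.1, -129.9]
wrist_force: [-0.1, 0.0, 0.3]
gripper_width: 0.0853
```

Request:
servo_tool(
  increments=[
    [80,-0.04,0.04,-0.05,0],
    [70,0,0,0,0],
    [65,0,0,0,0],
    [60,0,0,0,0],
    [50,0,0,0,0],
    [50,0,0,0,0],
    [50,0,0,0,0],
    [50,0,0,0,0],
  ],
  newtons=40,
)

```text
time: 4.37
tcp_pos: [0.5119, -0.137, 0.0662]
tool_rot: [-179.9, 0.0, -129.9]
wrist_force: [-1.0, 1.0, 5.5]
gripper_width: 0.0539
```

Request:
servo_tool(
  increments=[
    [50,0,0,0,0],
    [50,0,0,0,0],
    [50,0,0,0,0],
    [50,0,0,0,0],
  ],
)

```text
time: 4.7
tcp_pos: [0.5119, -0.137, 0.0662]
tool_rot: [-179.9, 0.0, -129.9]
wrist_force: [-0.0, 0.3, 4.7]
gripper_width: 0.0536
```

Request:
servo_tool(
  increments=[
    [50,0,0,0.3,0],
    [50,0,0,0.5,0],
    [50,0,0,0.7,0],
    [50,0,0,0.7,0],
    [50,0,0,0.7,0],
    [50,0,0,0.7,0],
    [50,0,0,0.5,0],
    [50,0,0,0.3,0],
  ],
)

```text
time: 5.37
tcp_pos: [0.5118, -0.137, 0.2435]
tool_rot: [-179.9, 0.0, -129.9]
wrist_force: [0.6, -0.4, -3.4]
gripper_width: 0.0537
```

Request:
servo_tool(
  increments=[
    [50,0,0.2,0,0],
    [50,0,0.4,0,0],
    [50,0,0.6,0,0],
    [50,0,0.7,0,0],
    [50,0,0.7,0,0],
    [50,0,0.7,0,0],
    [50,0,0.7,0,0],
    [50,0,0.7,0,0],
  ],
)

```text
time: 6.03
tcp_pos: [0.5097, 0.0531, 0.2393]
tool_rot: [179.8, -0.1, -129.9]
wrist_force: [1.1, 0.8, -3.6]
gripper_width: 0.0539
```

Request:
servo_tool(
  increments=[
    [50,-0.08,0.7,0,0],
    [50,-0.08,0.7,0,0],
    [50,-0.08,0.7,0,0],
    [50,-0.08,0.7,0,0],
    [50,-0.08,0.7,0,0],
    [50,-0.08,0.7,0,0],
    [50,-0.08,0.7,0,0],
    [50,-0.08,0.6,0,0],
  ],
)

```text
time: 6.7
tcp_pos: [0.4838, 0.2731, 0.2391]
tool_rot: [179.9, -0.2, -129.8]
wrist_force: [-0.7, 0.2, -3.7]
gripper_width: 0.0538
```

Request:
servo_tool(
  increments=[
    [50,-0.06,0.5,0,0],
    [50,-0.06,0.4,0,0],
    [50,0,0.3,0,0],
    [50,0,0.2,0,0],
    [50,0,0,0,0],
    [50,0,0,0,0],
    [50,0,0,0,0],
  ],
)

```text
time: 7.28
tcp_pos: [0.4809, 0.3263, 0.241]
tool_rot: [-180.0, -0.1, -129.9]
wrist_force: [-0.2, -0.3, -3.1]
gripper_width: 0.0542
```

Request:
servo_tool(
  increments=[
    [50,0,0.35,-0.3,0],
    [50,0,0,-0.6,0],
    [50,0,0,-0.6,0],
    [50,0,0,-0.6,0],
    [50,0,0,-0.6,0],
    [50,0,0,-0.5,0],
    [50,0,0,-0.3,0],
    [50,0,0,-0.2,0],
  ],
)

```text
time: 7.95
tcp_pos: [0.4796, 0.3402, 0.0908]
tool_rot: [179.9, -0.2, -129.9]
wrist_force: [0.4, -0.6, -2.5]
gripper_width: 0.0537
```

Request:
servo_tool(
  increments=[
    [50,0,0,0,0],
    [50,0,0,0,0],
    [50,0,0,0,0],
  ],
)

```text
time: 8.2
tcp_pos: [0.4818, 0.3416, 0.0944]
tool_rot: [-180.0, 0.1, -129.9]
wrist_force: [0.8, 0.0, -2.8]
gripper_width: 0.0534
```

Request:
servo_tool(
  increments=[
    [50,0,0,-0.2,0],
    [50,0,0,-0.2,0],
    [50,0,0,-0.13,0],
    [50,0,0,-0.06,0],
    [50,0,0,0,0],
    [50,0,0,0,0],
    [50,0,0,0,0],
  ],
)

```text
time: 8.78
tcp_pos: [0.481, 0.3413, 0.0699]
tool_rot: [180.0, 0.0, -129.9]
wrist_force: [0.7, 0.6, -2.9]
gripper_width: 0.0539
```

Not yet in contact, so I lower in small steps.

Request:
servo_tool(
  increments=[
    [50,0,0,-0.04,0],
    [50,0,0,0,0],
    [50,0,0,0,0],
  ],
)

```text
time: 9.03
tcp_pos: [0.481, 0.3413, 0.0683]
tool_rot: [-180.0, 0.0, -129.9]
wrist_force: [0.0, -0.8, -2.1]
gripper_width: 0.0538
```

Request:
servo_tool(
  increments=[
    [50,0,0,-0.02,0],
    [50,0,0,0,0],
    [50,0,0,0,0],
  ],
)

```text
time: 9.28
tcp_pos: [0.4813, 0.3415, 0.0683]
tool_rot: [-180.0, 0.1, -129.9]
wrist_force: [-1.5, -1.4, 4.6]
gripper_width: 0.0536
```

Contact. I release slowly, retreat upward, and look.

Request:
servo_tool(
  increments=[
    [68,0,0,0,0],
    [72,0,0,0,0],
    [80,0,0,0,0],
    [90,0,0,0,0],
    [100,0,0,0,0],
    [100,0,0,0,0],
    [100,0,0,0,0],
    [100,0,0,0,0],
  ],
)

```text
time: 9.95
tcp_pos: [0.4809, 0.3412, 0.0673]
tool_rot: [180.0, -0.0, -129.9]
wrist_force: [-0.6, 0.6, 0.1]
gripper_width: 0.0855
```

Request:
servo_tool(
  increments=[
    [100,0,0,0.2,0],
    [100,0,0,0.4,0],
    [100,0,0,0.6,0],
    [100,0,0,0.7,0],
    [100,0,0,0.7,0],
    [100,0,0,0.7,0],
    [100,0,0,0.7,0],
    [100,0,0,0,0],
  ],
)

```text
time: 10.62
tcp_pos: [0.4836, 0.3428, 0.2346]
tool_rot: [-179.8, 0.6, -129.9]
wrist_force: [1.1, 0.5, 0.1]
gripper_width: 0.0855
```

Run:
```python
from h import *
a=snapshot("top")[150:330,150:390,::-1];b=snapshot("side")[120:300,150:390,::-1]
cv2.imwrite("pics/c2.png",cv2.resize(np.hstack([a,b]),(800,300),interpolation=cv2.INTER_CUBIC))
o=get_obs();print(o["tcp_pos"],o["tool_rot"],o["gripper_width"])
```

```text
[0.48193709 0.34182857 0.22942925] [-179.91980786    0.22417079 -129.87934378] 0.08537358880283248
```

View pics/c2.png

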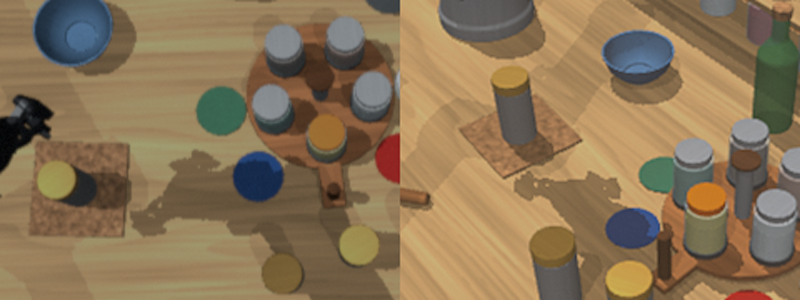

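The caddy stands upright near the mat centre in both views (composite 62,180 and 512,100), and the carousel has not moved. Next I move over the handle with the jaws turned tangentially and partly closed, to cage the post loosely.

Request:
servo_tool(
  increments=[
    [100,0,-0.67,0,-0.53],
    [100,0,-0.67,0,-0.53],
    [100,0,-0.67,0,-0.53],
    [80,-0.05,-0.67,0,-0.53],
    [60,-0.05,-0.67,0,-0.53],
    [45,-0.05,-0.67,0,-0.53],
    [45,-0.05,-0.67,0,-0.53],
    [45,-0.05,-0.67,0,-0.53],
  ],
)

```text
time: 11.38
tcp_pos: [0.4695, 0.1255, 0.2259]
tool_rot: [179.9, -0.2, -155.5]
wrist_force: [0.0, -0.2, 0.8]
gripper_width: 0.0383
```

Request:
servo_tool(
  increments=[
    [45,-0.05,-0.67,0,-0.53],
    [45,-0.05,-0.67,0,-0.53],
    [45,-0.05,-0.67,0,-0.53],
    [45,-0.05,-0.67,0,-0.53],
    [45,-0.05,-0.67,0,-0.53],
    [45,-0.05,-0.67,0,-0.53],
    [45,0,0,0,0],
    [45,0,0,0,0],
  ],
)

```text
time: 12.05
tcp_pos: [0.4579, -0.0347, 0.2262]
tool_rot: [179.9, -0.1, -174.5]
wrist_force: [-0.2, 0.4, -0.3]
gripper_width: 0.0387
```

Well placed over the handle (0.458, -0.034). Descending to tip z of about 0.055.

Request:
servo_tool(
  increments=[
    [45,0,0,-0.6,0],
    [45,0,0,-0.6,0],
    [45,0,0,-0.6,0],
    [45,0,0,-0.5,0],
    [45,0,0,-0.2,0],
    [45,0,0,0,0],
    [45,0,0,0,0],
    [45,0,0,0,0],
  ],
)

```text
time: 12.72
tcp_pos: [0.4598, -0.0337, 0.1284]
tool_rot: [-180.0, 0.1, -174.4]
wrist_force: [-0.6, -0.3, 0.5]
gripper_width: 0.0385
```

Run:
```python
from h import *
o=get_obs();print(o["tcp_pos"],o["tool_rot"],o["gripper_width"],o["wrist_force"])
b=snapshot("side")[170:350,230:470,::-1]
cv2.imwrite("pics/c3.png",cv2.resize(b,(640,480),interpolation=cv2.INTER_CUBIC))
```

```text
[ 0.45978843 -0.03374765  0.12843782] [-1.79982033e+02  9.74584399e-02 -1.74353955e+02] 0.038464115154811275 [-0.64026514 -0.30682067  0.53835921]
```

View pics/c3.png

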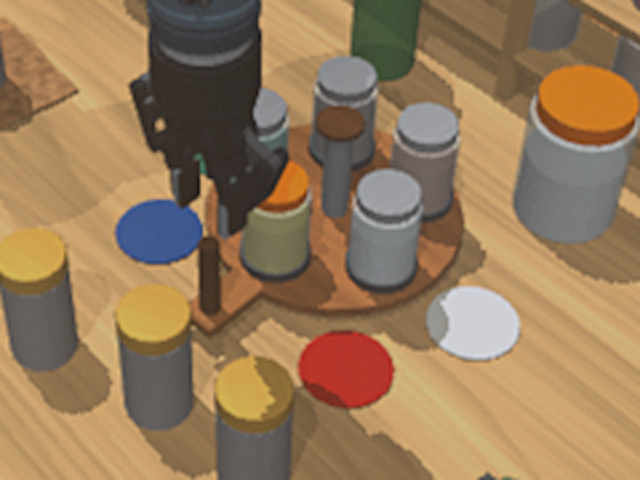

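The fingers, at (185,195) and (230,225), straddle the post top at (208,240). Continuing down.

Request:
servo_tool(
  increments=[
    [45,0,0,-0.3,0],
    [45,0,0,-0.4,0],
    [45,0,0,-0.4,0],
    [45,0,0,-0.4,0],
    [45,0,0,-0.3,0],
    [45,0,0,0,0],
    [45,0,0,0,0],
  ],
)

```text
time: 13.35
tcp_pos: [0.4592, -0.034, 0.0559]
tool_rot: [180.0, 0.0, -174.4]
wrist_force: [-0.3, 0.2, 0.7]
gripper_width: 0.0384
```

Run:
```python
from h import *
o=get_obs();p=o["tcp_pos"];print(p,o["wrist_force"],o["tool_rot"])
h=np.array([.6086,-.0208]);prev=p[:2]
for a in np.r_[np.arange(-175,-127.9,3),-127]:
    q=h+.15*np.array([np.cos(np.radians(a)),np.sin(np.radians(a))]); print(a,q.round(4),((q-prev)/.04).round(2)); prev=q
```

```text
[ 0.45917853 -0.03403837  0.05588959] [-0.2752746   0.21443776  0.65251591] [ 1.79996992e+02  1.38314236e-02 -1.74401011e+02]
-175.0 [ 0.4592 -0.0339] [-0.  0.]
-172.0 [ 0.4601 -0.0417] [ 0.02 -0.2 ]
-169.0 [ 0.4614 -0.0494] [ 0.03 -0.19]
-166.0 [ 0.4631 -0.0571] [ 0.04 -0.19]
-163.0 [ 0.4652 -0.0647] [ 0.05 -0.19]
-160.0 [ 0.4676 -0.0721] [ 0.06 -0.19]
-157.0 [ 0.4705 -0.0794] [ 0.07 -0.18]
-154.0 [ 0.4738 -0.0866] [ 0.08 -0.18]
-151.0 [ 0.4774 -0.0935] [ 0.09 -0.17]
-148.0 [ 0.4814 -0.1003] [ 0.1  -0.17]
-145.0 [ 0.4857 -0.1068] [ 0.11 -0.16]
-142.0 [ 0.4904 -0.1131] [ 0.12 -0.16]
-139.0 [ 0.4954 -0.1192] [ 0.12 -0.15]
-136.0 [ 0.5007 -0.125 ] [ 0.13 -0.14]
-133.0 [ 0.5063 -0.1305] [ 0.14 -0.14]
-130.0 [ 0.5122 -0.1357] [ 0.15 -0.13]
-127.0 [ 0.5183 -0.1406] [ 0.15 -0.12]
```

Request:
servo_tool(
  increments=[
    [45,0.02,-0.2,0,0.5],
    [45,0.03,-0.19,0,0.5],
    [45,0.04,-0.19,0,0.5],
    [45,0.05,-0.19,0,0.5],
    [45,0.06,-0.19,0,0.5],
    [45,0.07,-0.18,0,0.5],
    [45,0.08,-0.18,0,0.5],
    [45,0,0,0,0],
  ],
)

```text
time: 14.02
tcp_pos: [0.4748, -0.0878, 0.057]
tool_rot: [-179.9, 0.2, -153.4]
wrist_force: [0.6, 0.9, 0.7]
gripper_width: 0.0382
```

Request:
servo_tool(
  increments=[
    [45,0.09,-0.17,0,0.5],
    [45,0.1,-0.17,0,0.5],
    [45,0.11,-0.16,0,0.5],
    [45,0.12,-0.16,0,0.5],
    [45,0.12,-0.15,0,0.5],
    [45,0,0,0,0],
    [45,0,0,0,0],
  ],
)

```text
time: 14.6
tcp_pos: [0.4963, -0.1202, 0.0568]
tool_rot: [-179.8, 0.1, -138.6]
wrist_force: [0.5, -2.2, 1.8]
gripper_width: 0.0386
```

Request:
servo_tool(
  increments=[
    [45,0.13,-0.14,0,0.5],
    [45,0.14,-0.14,0,0.5],
    [45,0.15,-0.13,0,0.5],
    [45,0,0,0,0],
    [45,0,0,0,0],
    [45,0,0,0,0],
    [45,0,0,0,0],
  ],
)

```text
time: 15.18
tcp_pos: [0.5106, -0.1349, 0.0553]
tool_rot: [179.9, -0.0, -129.4]
wrist_force: [-0.4, -0.5, -0.0]
gripper_width: 0.0381
```

Run:
```python
from h import *
o=get_obs();print(o["tcp_pos"],o["tool_rot"],o["gripper_width"],o["wrist_force"])
b=snapshot("side")[170:350,230:470,::-1]
cv2.imwrite("pics/c4.png",cv2.resize(b,(640,480),interpolation=cv2.INTER_CUBIC))
```

```text
[ 0.51056728 -0.13494906  0.05533035] [ 1.79947059e+02 -7.93265262e-03 -1.29447501e+02] 0.03813960435705048 [-0.37939149 -0.4649411  -0.03885522]
```

View pics/c4.png

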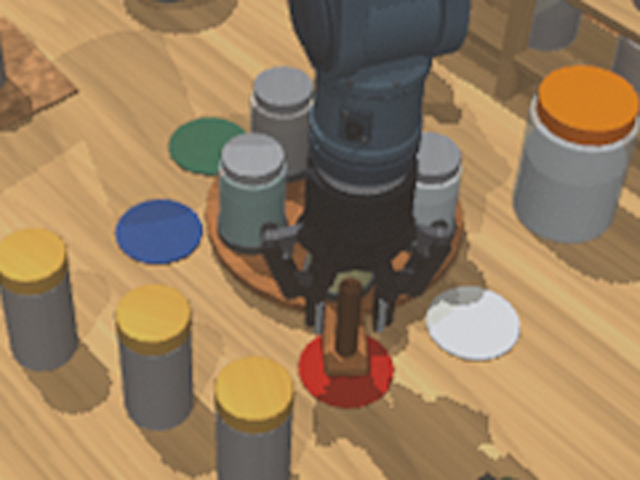

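The post is over the red tile (345,330), centred between the fingers with no contact force. I lift straight up, move the arm aside and verify.

Request:
servo_tool(
  increments=[
    [45,0,0,0.3,0],
    [45,0,0,0.5,0],
    [45,0,0,0.7,0],
    [45,0,0,0.7,0],
    [45,0,0,0.7,0],
    [45,0,0,0.7,0],
    [45,0,0,0.6,0],
    [45,0,0,0.3,0],
  ],
)

```text
time: 15.9
tcp_pos: [0.5122, -0.1357, 0.2388]
tool_rot: [-179.8, 0.1, -129.4]
wrist_force: [-0.3, -0.0, 0.4]
gripper_width: 0.0384
```

Request:
servo_tool(
  increments=[
    [45,-0.4,0.6,0,0],
    [45,-0.4,0.6,0,0],
    [45,-0.4,0.6,0,0],
    [45,-0.2,0.6,0,0],
    [45,0,0.7,0,0],
    [45,0,0.7,0,0],
    [45,0,0.7,0,0],
    [45,0,0.7,0,0],
  ],
)

```text
time: 16.57
tcp_pos: [0.4545, 0.0738, 0.2354]
tool_rot: [180.0, -0.0, -129.4]
wrist_force: [0.9, -0.0, -0.7]
gripper_width: 0.0384
```

Request:
servo_tool(
  increments=[
    [45,-0.4,0.7,0,0],
    [45,-0.4,0.7,0,0],
    [45,-0.4,0.7,0,0],
    [45,-0.4,0.7,0,0],
    [45,-0.3,0.7,0,0],
    [45,-0.3,0.7,0,0],
    [45,0,0,0,0],
    [45,0,0,0,0],
  ],
)

```text
time: 17.23
tcp_pos: [0.3662, 0.2413, 0.2353]
tool_rot: [-180.0, -0.0, -129.2]
wrist_force: [-0.4, -0.9, -0.4]
gripper_width: 0.0383
```

Run:
```python
from h import *
o=get_obs();print(o["time"],o["tcp_pos"])
a=snapshot("top")[130:370,150:500,::-1];b=snapshot("side")[120:360,150:500,::-1]
cv2.imwrite("pics/c5.png",cv2.resize(np.hstack([a,b]),(800,274),interpolation=cv2.INTER_CUBIC))
print("exp handle px",proj("top",(.5115,-.137,.102)),proj("side",(.5115,-.137,.102)))
```

```text
17.2333 [0.36616935 0.24129917 0.23525573]
exp handle px [394.67979849 237.78050581] [362.47431852 276.2849778 ]
```

View pics/c5.png

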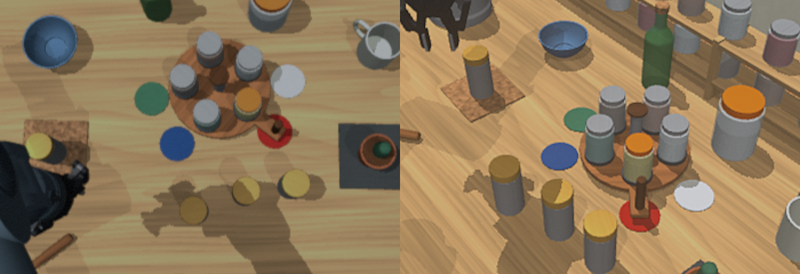

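Run:
```python
from h import *
a=snapshot("top")[210:265,340:415,::-1];b=snapshot("side")[225:335,290:420,::-1]
cv2.imwrite("pics/c6.png",np.hstack([cv2.resize(a,(400,293),interpolation=cv2.INTER_CUBIC),cv2.resize(b,(346,293),interpolation=cv2.INTER_CUBIC)]))
```

```text
(no output)
```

View pics/c6.png

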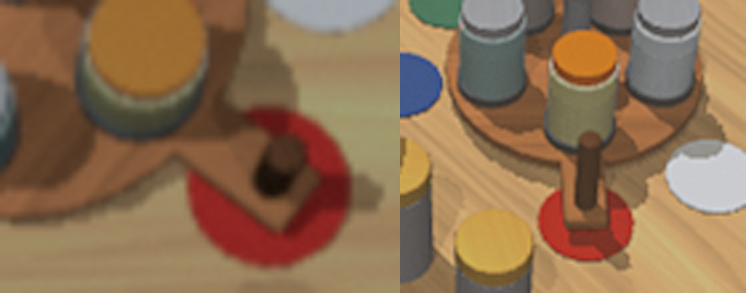

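Run:
```python
from h import *
p,e=tri(("top",394,239.4),("side",360.7,277.6));print(p,e)
from station import finish_job
print(finish_job())
```

```text
[ 0.5082953  -0.13556665  0.09922367] 1.743216721808731e-05
the job is handed in; nothing more can be done
None
```

The job is done and handed in. I lifted the farthest caddy off the red tile and stood it upright on the cork mat. Then I turned the carousel one 45° click by its handle with a loose finger cage, let go, and moved the arm clear. It took about 17 s of the 64 s.

- **Caddy:** in both views it stands upright near the mat centre. It was set down at (0.481, 0.341), and the mat centre measures (0.481, 0.340).
- **Carousel:** the handle top triangulates to (0.508, -0.136), against the tile at (0.5115, -0.137). The 3 mm difference is about the pixel and calibration error. The handle base sits on the tile centre in the close-up. Before release the post stood centred in the cage with no contact force.
- **Other things:** none of those in the last views appear to have moved, judged by eye rather than measured. The wrist force shown after each move never passed about 6 N. No check failed or disagreed.

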